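Free the reader's shutter and hold it half open

TASK

On the bench reader, turn the lock knob anticlockwise to its stop while the shutter is still shut. Then take the sprung shutter by its upright fin, slide it to half of its travel, so that half of the dark window is uncovered, and finish while holding it there: do not let go, its spring would shut it. Never open it as far as three quarters, and leave the jar, beaker and basket where they are.

Things in the scene. Friction and masses are not known exactly. Their poses are not given: they have to be found in the camera images.
- reader: Bench instrument fixed to the bench: low white box with dark blue side cheeks, 280 (x) x 302 (y) x 90 mm high, flat deck at z = 90 mm. Origin: centre of its underside, z up; its front (display strip) faces its own -x. Its yaw varies. On the deck, along its line x = 20 mm: lock knob at y = -70 mm; fin of the sprung shutter at y = +40 mm when shut, +16 mm at half travel.
- window (a point): Fixed point on the deck at the centre of the dark window, 52 (x) x 48 mm (y), under the shutter; axes as the reader's. The shut shutter just covers it. Rails 8 mm wide and high run along the shutter 41 mm either side (x). On the front rail, short ticks level with the fin's middle mark shut and full travel, a longer one half travel.
- lock_grip (a point): Where to pinch the lock knob: on its vertical axis, 129 mm above the bench. Grip: black bar 44 mm long (point's y), 12 mm thick, 32 mm tall, top at 137 mm, on a steel disc of 40 mm diameter. Pinch with the fingers closing along the point's x. The point turns with the knob. Under the disc a flat dark fan-shaped arm, 62 mm long, about 50 mm wide at its end, points to the point's +y.
- lock (a joint): Angle of the lock knob, rad: 0 = arm points at the shutter (reader's +y), growing anticlockwise seen from above to the stop at 1.4, arm towards the reader's front (-x). Starts at 0 to 0.25, the arm's end 1.5 mm before the shutter's nose, blocking it; the nose passes once past about 0.6 rad. No spring: it stays where left; friction 0.15 N m.
- fin_grip (a point): Where to pinch the shutter's fin, 121 mm above the bench, in the middle of the fin; it moves with the shutter, axes parallel to the reader's. The fin is an upright dark steel tab, 34 mm wide (x) and 10 mm thick (y), from 96 mm to 134 mm above the bench: pinch it with the fingers closing along y.
- shutter: The sprung shutter: a bright steel plate 70 x 70 mm, 4 mm thick, top 96 mm above the bench, with the dark fin on it. Origin under the fin's middle at the plate's underside, 92 mm above the bench; axes as the reader's. The plate reaches from 12 mm before the fin's middle (-y) to 58 mm behind it; a 10 mm wide nose reaches to 46 mm before the fin (-y).
- shutter_slide (a joint): Travel of the shutter in m: 0 = shut (start), growing as it slides towards the reader's -y (towards the lock knob), stop at 0.048 = fully open, half travel = 0.024. A spring pulls it shut: 3 N when shut, rising by 250 N/m to 9 N at half and 15 N at full travel, plus 0.6 N friction.
- jar: Bystander: small capped glass jar, 52 mm diameter, 75 mm high, loose on the bench on the reader's left (+y). Origin at the centre of its underside.
- beaker: Bystander: open steel beaker, 68 mm diameter, 85 mm high, loose on the bench on the reader's right (-y). Origin at the centre of its underside.
- basket: Bystander: small open orange plastic basket, 80 x 100 x 50 mm high, loose on the bench on the reader's left (+y). Origin at the centre of its underside.

How it is judged (in metres and radians):
On the way, in this order (a step that is already met when the one before it is completed fails the run):
1. the lock knob is turned clear while the shutter is still shut (value of joint lock above 1.15 rad and value of joint shutter_slide below 0.004 m), for 0.2 s.
2. the shutter is held at half travel by the fingers (value of joint shutter_slide between 0.0205 and 0.0275 m and contact force between the fingers and shutter above 3 N), for 0.5 s.
At the end, for the whole second after the job is handed in: The shutter stands still at half travel, 24 mm within 3.5 mm, held by the fingers with more than 3 N; the lock knob is still turned clear (at least 1.15 rad); jar, beaker and basket stand within 20 mm of where they were (all of step 2 and velocity of joint shutter_slide between -0.004 and 0.004 m/s and value of joint lock above 1.15 rad and distance of each of jar, beaker, basket from where it was at the start of the episode below 0.02 m); the arm keeps its last pose, push and grip.
It fails at once if the shutter is opened to three quarters of its travel (value of joint shutter_slide above 0.036 m).
It fails at once if a bystander is knocked away or over (distance of any of jar, beaker, basket from where it was at the start of the episode above 0.03 m or angle between any of jar, beaker's own z axis and vertical above 0.4 rad).
It also fails if it takes over 40 s, if anything falls off the work surface, if the arm or the gripper's body presses on something with over 40 N, if the wrist force passes 120 N, or if a joint passes its speed limit or range.

ROBOT

A 6-joint arm with a two-finger parallel gripper is mounted at the origin on the work surface. World frame = base frame: x ahead of the robot, y to its left, z up, the work surface at z = 0. Lengths are in mm, angles in rad, forces in N, time in s.
With the tool pointing down it reaches from about 325 to 775 mm from the base axis. Payload 9.3 kg.
Tool frame: the origin (TCP) lies on the centre line of the jaws, within the pads' length; the fingertips stand 25 mm ahead of it and the grasp point (between the pads) lies 6 mm ahead of it (r.tip_extent is the distance from the TCP to the fingertips, in mm); z points along the fingers, y is the line along which they close (so a half turn about z gives the same grasp; the last joint's range is limited). The gripper opens to 85 mm and grips with 20 to 120 N. Pads are 22 mm wide; open, the fingers measure 114 mm over their backs; the gripper's body (76 mm by 85 mm) begins 54 mm behind the grasp point. The pads swing forward as they close: fully open they stand 13 mm farther back than shut.
Start: joints at [1.108, 0.259, 0.021, 1.334, 0, 1.418], TCP at [167.679, 523.814, 256.279] pointing down, gripper open.
Joint ranges: [-3.04, 3.04], [-0.91, 1.82], [-1.04, 1.36], [-1.92, 1.95], [-1.52, 1.45], [-3.14, 3.14]. Speed limits (rad/s): [2.22, 2.22, 2.79, 3.14, 3.14, 3.14].

INTERFACE

Orientations are given as a unit quaternion [w, x, y, z].
In Python, from station import r gives the robot as it stands.
- The arm moves only by the shell command python3 -m handwheel 'ROWS' [OPENING] [FORCE]. ROWS is JSON, one flat list of numbers, 4 for each row, row after row: the shift along the tool's x, y, z in mm, then the turn about the tool's z in degrees. A call has 1 to 20 rows; each row shifts and turns the commanded pose from where the row before left it, along the tool's axes as they then stand; what a row does not reach is not made up. A row lasts 1/10 s, in which the tool goes at most 50 mm and 8.59 degrees, less where a joint would pass 70% of its speed; a pose out of reach is approached as far as the arm can. A call with a gripper value outside its range is refused whole. OPENING is the closure, from -1 (fully open) to 1 (shut), set as the call begins (- or left out, the last holds). The fingers move at their own pace and stop on an object; FORCE is the grip in N (left out, the last holds). Time passes only in rows, so rows that do not move let the fingers close. It gives the time, the measured TCP pose, the force, the opening and the grip force at its end, in the units of the state.
- r.observe(): the state, without advancing time (a new reading comes with each control period).
- r.grab_frame(name): name is "scene" or "top"; returns a dict with "pixels" (384x512x3 uint8, red, green, blue), "camera_matrix" (3x3 intrinsics, pixels), "k1" (the pictures are not rectified: a ray, as slopes to the right and down, at radius r is drawn at 1 + k1 r^2 times it, then the intrinsics apply), "rvec" (rotation vector, rad) and "tvec" (3), from world to camera coordinates, as OpenCV has them. Camera axes: x right, y down, z forward; pixel columns grow to the right and rows downward; lengths in mm; the calibration is good to about 2 mm. A picture is of the moment at which its call begins. There is no depth.
- r.hand_in(): hands the job in; it is judged then, once.
The state is a dict: "time": time; "q": joint angles; "joint_vel": joint speeds; "effort": joint torques, N m; "eef_pos": TCP position; "tcp_rot": TCP orientation; "ft_force": force on the tool from outside, world axes, zero at the start; "wrist_torque": the same for the moment, N m; "width": finger opening in mm; "gripper_force": force on a finger pad.
Only numpy, scipy, OpenCV 4.12 (cv2) and the standard library are available. Lean on these libraries where they do the work, as an engineer would, in place of code of your own. Each camera call takes 0.05 s, during which the arm holds its last target. There are 200 camera calls.

## Working session

There is one attempt and no reset: what is moved stays moved. The work goes in short steps, Python scripts to look and compute and a shell command to move; the robot and the scene stay as the last step left them, time stands still between calls to the robot, and variables do not carry over. Pictures are saved under pics/ and viewed, at most 10 in all, crops included, and the job is handed in when it is done.

```bash
mkdir -p pics
cat > h.py <<'E'
import numpy as np, cv2
from station import r
def cam(f): 
    R=cv2.Rodrigues(np.array(f["rvec"],float))[0]; t=np.array(f["tvec"],float).ravel(); K=np.array(f["camera_matrix"],float)
    return R,t,K,float(f["k1"])
def ray(f,uv):
    R,t,K,k=cam(f); d=np.array([k,0,0,0,0.])
    p=cv2.undistortPoints(np.array([[uv]],float),K,d,None,None,None,(3,50,1e-9))[0,0] if 0 else cv2.undistortPoints(np.array([[uv]],float),K,d)[0,0]
    return -R.T@t, R.T@np.array([p[0],p[1],1.])
def onz(f,uv,z):
    c,d=ray(f,uv); return c+d*(z-c[2])/d[2]
def tri(f1,a,f2,b):
    c1,d1=ray(f1,a);c2,d2=ray(f2,b)
    s=np.linalg.lstsq(np.c_[d1,-d2],c2-c1,rcond=None)[0]
    p,q=c1+s[0]*d1,c2+s[1]*d2
    return (p+q)/2,np.linalg.norm(p-q)
def proj(f,P):
    R,t,K,k=cam(f); return cv2.projectPoints(np.array(P,float).reshape(-1,3),R,t,K,np.array([k,0,0,0,0.]))[0].reshape(-1,2)
E
python3 - <<'E'
from h import *
import pickle
F={n:r.grab_frame(n) for n in("scene","top")}
pickle.dump(F,open("f0.pkl","wb"))
for n in F:
    cv2.imwrite(f"pics/{n}0.png",cv2.resize(F[n]["pixels"][...,::-1],(800,600),interpolation=cv2.INTER_CUBIC))
    print(n,ray(F[n],(256,192)),F[n]["k1"])
print(r.observe())
E
```

```text
scene (array([1041.60058113,   33.4737319 ,  679.0298369 ]), array([-0.63946436,  0.01571299, -0.76877043])) -0.07633988781715388
top (array([ 361.77443619,   59.46686732, 1005.56544331]), array([ 0.1574434 , -0.02949065, -0.98714828])) -0.1482746813263003
{'time': 0.1, 'q': array([1.10838542e+00, 2.59129845e-01, 2.08480972e-02, 1.33370223e+00,
       3.11361405e-06, 1.41822226e+00]), 'joint_vel': array([-0.00051567,  0.00131138,  0.00067054, -0.00160504, -0.00051343,
        0.00148942]), 'effort': array([ 4.23486534e-03, -5.56693518e+01,  3.45071018e+01,  1.15658005e-02,
       -1.61915191e-04,  2.34370646e-06]), 'eef_pos': array([167.58819355, 523.61606178, 255.73400384]), 'tcp_rot': array([-1.81216056e-04,  1.54299469e-01,  9.88023948e-01, -5.65498981e-04]), 'ft_force': array([0.04663175, 0.4586699 , 0.12743413]), 'wrist_torque': array([-1.62693209e-05,  3.47783658e-02, -9.01668283e-02]), 'gripper_force': 0.0, 'width': 85.09325551585087}
```

View pics/scene0.png

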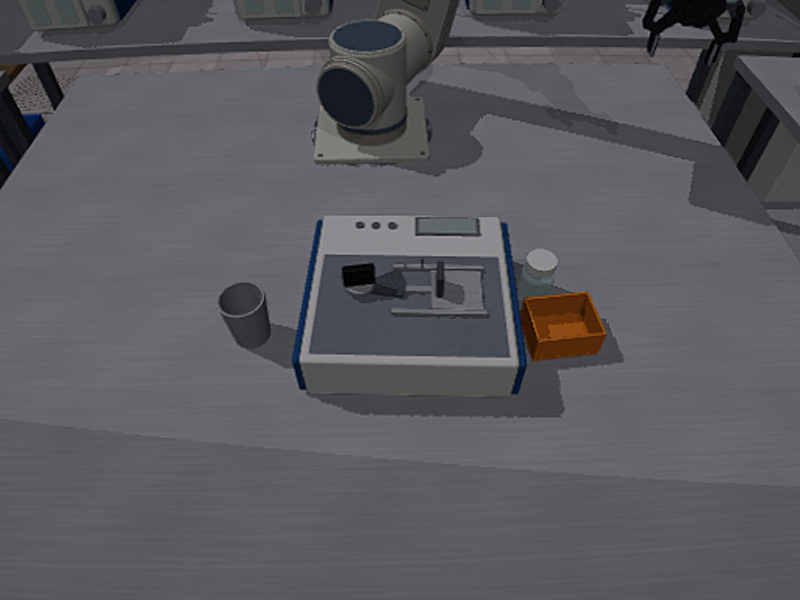

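View pics/top0.png

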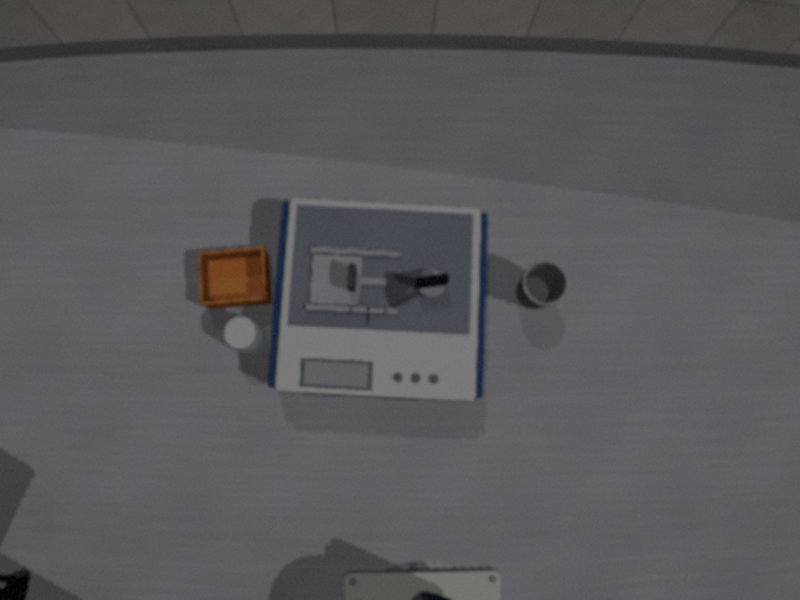

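The scene view shows the knob at about (358,274) and the fin at (440,280). In the top view the knob is at (432,282) and the fin at (352,277), with the reader's front facing the robot. Next I'll measure with masks.

Run:
```python
from h import *
import pickle
F=pickle.load(open("f0.pkl","rb"))
T=F["top"];S=F["scene"]
# blue cheeks in top
hsv=cv2.cvtColor(T["pixels"],cv2.COLOR_RGB2HSV)
m=cv2.inRange(hsv,(105,120,30),(130,255,255))
n,l,st,c=cv2.connectedComponentsWithStats(m)
for i in range(1,n):
    if st[i,4]<60: continue
    v,u=np.where(l==i); P=np.array([onz(T,(a,b),90)[:2] for a,b in zip(u,v)])
    d=cv2.fitLine(P.astype(np.float32),cv2.DIST_HUBER,0,.01,.01).ravel()
    print("blue",st[i],P.mean(0),np.degrees(np.arctan2(d[1],d[0])))
# dark things
for nme,f,box in(("top",T,(190,130,310,215)),("scene",S,(205,160,335,230))):
    g=cv2.cvtColor(f["pixels"],cv2.COLOR_RGB2GRAY);x0,y0,x1,y1=box
    s=g[y0:y1,x0:x1]
    for th in(28,40,50):
        n,l,st,c=cv2.connectedComponentsWithStats((s<th).astype(np.uint8))
        for i in range(1,n):
            if st[i,4]>12:
                v,u=np.where(l==i); rr=cv2.minAreaRect(np.c_[u+x0,v+y0].astype(np.float32)); print(nme,th,st[i,4],c[i]+[x0,y0],rr)
a=T["pixels"][130:215,180:315];b=S["pixels"][155:240,200:335]
im=np.vstack([cv2.resize(np.clip(x.astype(float)*g,0,255).astype(np.uint8),None,fx=3.5*1,fy=3.5,interpolation=cv2.INTER_CUBIC) for x,g in((a,1.6),(b,1.3))])
print(im.shape);cv2.imwrite("pics/z.png",im[...,::-1])
```

```text
blue [172 130  12 117 329] [517.55818058 205.02333728] -3.2759202
blue [306 137   5 117 274] [503.28712283 -83.34869429] -3.3900416
top 28 114 [275.33333333 179.5       ] ((275.4461669921875, 179.56924438476562), (5.457528114318848, 21.333974838256836), 82.87498474121094)
top 40 196 [270.41326531 179.2244898 ] ((269.5, 180.0), (8.0, 33.0), 90.0)
top 50 133 [308.33082707 180.81203008] ((307.9999694824219, 175.49996948242188), (76.99998474121094, 1.999999761581421), 90.0)
top 50 59 [224.69491525 177.76271186] ((225.0, 177.5), (4.0, 15.0), 0.0)
top 50 396 [263.94949495 181.6540404 ] ((266.5, 185.0), (20.0, 39.0), 90.0)
scene 28 262 [229.15267176 175.58015267] ((229.17535400390625, 175.66575622558594), (12.876228332519531, 20.518218994140625), 83.9909896850586)
scene 28 40 [281.35 183.65] ((281.5, 184.0), (10.0, 3.0), 90.0)
scene 28 27 [247. 188.] ((247.00003051757812, 188.0), (20.093626022338867, 1.2403473854064941), 7.125016689300537)
scene 40 225 [329.42666667 192.80888889] ((330.39404296875, 193.18772888183594), (67.7306137084961, 6.165167808532715), 82.56858825683594)
scene 40 383 [233.79895561 178.45430809] ((238.85098266601562, 178.2364044189453), (42.12715148925781, 18.73507308959961), 15.5241117477417)
scene 40 43 [281.39534884 183.65116279] ((281.5, 183.5), (11.0, 3.0), 90.0)
scene 50 301 [329.72757475 195.04651163] ((330.69183349609375, 194.21255493164062), (69.84452056884766, 6.615481853485107), 82.52843475341797)
scene 50 114 [280.88596491 178.54385965] ((280.5588684082031, 178.7353057861328), (22.55581283569336, 9.943960189819336), 75.96376037597656)
scene 50 533 [238.42401501 179.00187617] ((239.03848266601562, 178.6923065185547), (40.763336181640625, 21.261621475219727), 2.726311206817627)
scene 50 21 [296. 172.] ((296.0, 172.0), (20.0, 0.0), 180.0)
scene 50 28 [294.35714286 201.25      ] ((295.0, 202.0), (2.0, 24.0), 90.0)
(596, 472, 3)
```

View pics/z.png

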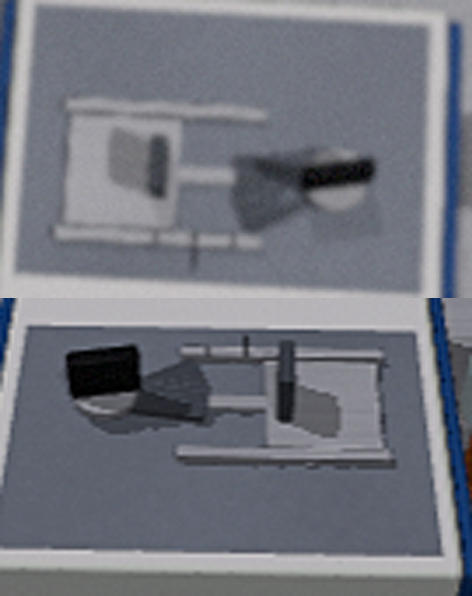

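The zoomed crop shows the bar, fan arm, fin and ticks clearly. In the top half the bar spans about (303,175) to (373,165) and the fin sits at (157,167). In the bottom half the bar's top edge runs (66,352) to (137,345) and the fin's top is at (287,341). Next come ray casting and triangulation.

Run:
```python
from h import *
import pickle
F=pickle.load(open("f0.pkl","rb"));T=F["top"];S=F["scene"]
zt=lambda X,Y:(180+X/3.5-.36,130+Y/3.5-.36); zs=lambda X,Y:(200+X/3.5-.36,155+(Y-297.5)/3.5-.36)
tri_=lambda n,a,b:print(n,*tri(T,zt(*a),S,zs(*b)))
tri_("bar top -x edge, -y end",(374,176),(66,352)); tri_("bar top -x edge +y end",(303,184),(137,345))
tri_("fin top -x end mid",(156,195),(287,341))
tri_("tick half root",(194,237),(246,355))
for n,p,z in(("bar L up",(303,166),137),("bar R up",(372,155),137),("bar L lo",(303,189),137),("bar R lo",(374,178),137),("fin +x end",(158,136),134),("fin -x end",(157,196),134),
 ("plate +x+y",(68,113),96),("plate -x+y",(64,226),96),("plate +x-y",(182,119),96),("plate -x-y",(178,230),96),("disc",(340,184),105)): print(n,onz(T,zt(*p),z)[:2])
for n,p,z in(("s plate +x+y",(383,450),96),("s plate -x+y",(379,358),96),("s plate +x-y",(266,446),96),("s fin top",(287,341),134),("s fin bot +x",(285,422),96),("half tick",(246,356),98),("shut tick",(283,357),98),("bar TL",(66,352),137),("bar TR",(137,345),137),("bar bot L",(72,398),105),("bar bot R",(140,390),105)): print(n,onz(S,zs(*p),z)[:2])
```

```text
bar top -x edge, -y end [526.44117242 -31.41302602 133.85845138] 0.6040773385028281
bar top -x edge +y end [521.69520724  11.15361576 133.3240486 ] 1.2210295425686577
fin top -x end mid [516.16919503 100.73270576 127.78738282] 0.9139026227400222
tick half root [495.43525225  78.14871707  94.06121045] 0.2713936345649539
bar L up [532.00190822  11.84260692]
bar R up [538.70287329 -29.82837066]
bar L lo [517.98065193  12.00003093]
bar R lo [524.6158268  -30.75904732]
fin +x end [551.17296538  99.00261888]
fin -x end [514.4319675   99.38518162]
plate +x+y [574.42477556 157.6962033 ]
plate -x+y [502.23857498 159.00481409]
plate +x-y [570.37468775  85.65752568]
plate -x-y [499.57096     87.93809322]
disc [526.85144273 -12.80507052]
s plate +x+y [577.2744237  155.38830222]
s plate -x+y [502.69169724 162.29819583]
s plate +x-y [571.79670226  85.93675038]
s fin top [522.09630629 100.42791959]
s fin bot +x [553.53072764  98.67373629]
half tick [499.98005546  77.93462744]
shut tick [501.63926921 101.2480346 ]
bar TL [529.38384915 -31.3415001 ]
bar TR [525.16023913  10.69710153]
bar bot L [537.64144896 -30.06735513]
bar bot R [532.58707908  11.22171188]
```

```bash
python3 -m handwheel '[0,0,0,8.1,0,0,0,8.1,0,0,0,8.1,0,0,0,8.1,0,0,0,8.1,0,0,0,8.1,0,0,0,8.1,0,0,0,8.1]' -1
python3 -m handwheel '[-28,14,0,0,-28,14,0,0,-28,14,0,0,-28,14,0,0,-28,14,0,0,-28,14,0,0,-28,14,0,0,-28,14,0,0,-28,14,0,0,-28,14,0,0,-28,14,0,0,-28,14,0,0,-28,14,0,0,-28,14,0,0,-28,14,0,0,-28,14,0,0,-28,14,0,0,-28,14,0,0,-28,14,0,0,0,0,0,0]'
cat > go.py <<'E'
import sys
from h import *
from scipy.spatial.transform import Rotation as Ro
s=r.observe();q=s["tcp_rot"];M=Ro.from_quat([q[1],q[2],q[3],q[0]]).as_matrix()
print("t",s["time"],"pos",s["eef_pos"].round(1),"yaw y",np.degrees(np.arctan2(M[1,1],M[0,1])).round(2),"tilt",M[2].round(3),"F",s["ft_force"].round(1),"w",round(s["width"],1),s["gripper_force"])
if len(sys.argv)>1: print("tool shift",(M.T@(np.array([float(a) for a in sys.argv[1:4]])-s["eef_pos"])).round(1))
E
python3 go.py 530.5 -9.7 200
```

```text
time: 0.9
eef_pos: [167.6, 523.7, 255.9]
tcp_rot: [0.0, 0.662, 0.75, -0.0]
ft_force: [0.6, -0.1, -0.4]
width: 85.5
gripper_force: 0.0
time: 2.9
eef_pos: [502.0, 28.2, 255.4]
tcp_rot: [-0.0, 0.661, 0.751, -0.0]
ft_force: [-0.3, 0.2, -1.1]
width: 85.2
gripper_force: 0.0
t 2.9 pos [502.   28.2 255.4] yaw y 7.27 tilt [-0.    -0.001 -1.   ] F [-0.3  0.2 -1.1] w 85.2 0.0
tool shift [-41.2  23.5  55.4]
```

```bash
python3 -m handwheel '[-10.3,5.9,14,0,-10.3,5.9,14,0,-10.3,5.9,14,0,-10.3,5.9,14,0,0,0,13,0,0,0,13,0,0,0,13,0,0,0,12,0,0,0,11,0,0,0,0,0]' 
python3 go.py 530.5 -9.7 136
python3 - <<'E'
from h import *
f=r.grab_frame("scene");cv2.imwrite("pics/k1.png",cv2.resize(np.clip(f["pixels"][110:250,150:350]*1.4,0,255).astype(np.uint8)[...,::-1],None,fx=3.5,fy=3.5,interpolation=cv2.INTER_CUBIC))
E
```

```text
time: 3.9
eef_pos: [528.4, -6.8, 136.8]
tcp_rot: [-0.001, 0.66, 0.752, -0.001]
ft_force: [-0.4, 0.2, -0.6]
width: 85.6
gripper_force: 0.0
t 3.9 pos [528.4  -6.8 136.8] yaw y 7.46 tilt [ 0.001 -0.002 -1.   ] F [-0.4  0.2 -0.6] w 85.6 0.0
tool shift [-3.2  1.7  0.7]
```

View pics/k1.png

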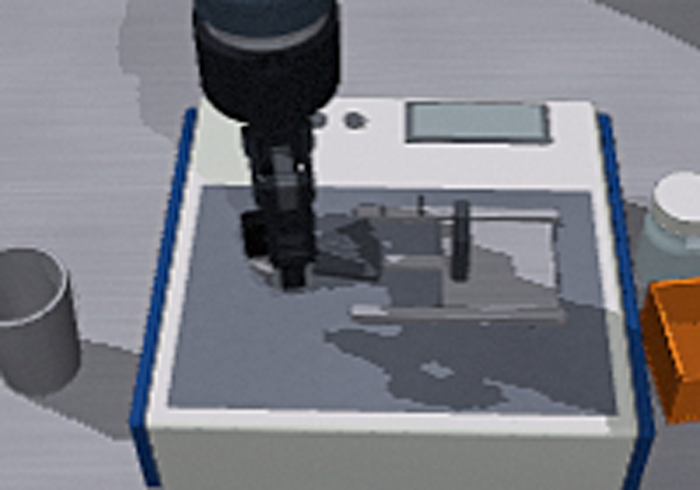

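The fingers straddle the bar at about (285,240), a few mm too far to the +y side. I'll shift across and close.

```bash
python3 -m handwheel '[-3,1.5,0.5,0,0,0,0,0,0,0,0,0]' 
python3 -m handwheel '[0,0,0,0,0,0,0,0,0,0,0,0,0,0,0,0,0,0,0,0,0,0,0,0,0,0,0,0,0,0,0,0]' 1 40
python3 go.py 530.5 -9.7 136
```

```text
time: 4.25
eef_pos: [531.4, -10.0, 138.2]
tcp_rot: [0.0, 0.66, 0.751, 0.0]
ft_force: [-0.7, 0.1, 0.1]
width: 85.3
gripper_force: 0.0
time: 5.05
eef_pos: [529.4, -10.0, 138.0]
tcp_rot: [-0.001, 0.66, 0.751, -0.001]
ft_force: [-9.5, -2.2, 8.3]
width: 11.7
gripper_force: 40.2
t 5.05 pos [529.4 -10.  138. ] yaw y 7.43 tilt [-0.    -0.003 -1.   ] F [-9.5 -2.2  8.3] w 11.7 40.24540901184082
tool shift [0.1 1.2 2. ]
```

```bash
python3 -m handwheel '[0,-2,0,0,0,0,0,-3.5,0,0,0,-6,0,0,0,-6,0,0,0,-6,0,0,0,-6,0,0,0,-6,0,0,0,-6,0,0,0,-6,0,0,0,-6,0,0,0,-6,0,0,0,-6,0,0,0,-4,0,0,0,-2,0,0,0,0]'
python3 go.py
```

```text
time: 6.55
eef_pos: [528.9, -10.0, 138.0]
tcp_rot: [0.0, 0.113, 0.994, 0.0]
ft_force: [-1.7, 0.6, 3.6]
width: 11.6
gripper_force: 40.0
t 6.55 pos [528.9 -10.  138. ] yaw y 76.98 tilt [-0.  0. -1.] F [-1.7  0.6  3.6] w 11.6 39.97837007045746
```

```bash
python3 -m handwheel '[0,0,0,-1.5,0,0,0,0,0,0,0,0]'; python3 go.py; python3 -c "
from h import *;print(r.observe()['wrist_torque'])"
python3 -m handwheel '[0,0,0,0,0,0,0,0,0,0,0,0,0,0,0,0,0,0,-4,0,0,0,-12,0,0,0,-16,0,0,0,-16,0,0,0,-16,0,0,0,0,0]' -1
python3 - <<'E'
from h import *
import pickle
F={n:r.grab_frame(n) for n in("scene","top")};pickle.dump(F,open("f1.pkl","wb"))
a=F["top"]["pixels"][130:215,180:315];b=F["scene"]["pixels"][155:240,200:335]
im=np.vstack([cv2.resize(np.clip(x.astype(float)*g,0,255).astype(np.uint8),None,fx=3.5,fy=3.5,interpolation=cv2.INTER_CUBIC) for x,g in((a,1.6),(b,1.3))])
cv2.imwrite("pics/z1.png",im[...,::-1])
E
python3 go.py 535.5 99.9 195
```

```text
time: 6.85
eef_pos: [528.9, -10.0, 138.0]
tcp_rot: [0.0, 0.101, 0.995, 0.0]
ft_force: [-3.2, 1.1, 5.1]
width: 11.4
gripper_force: 44.0
t 6.85 pos [528.9 -10.  138. ] yaw y 78.37 tilt [-0.  0. -1.] F [-3.2  1.1  5.1] w 11.4 43.97620439529419
[ 0.26506097  0.60791657 -0.71721843]
time: 7.85
eef_pos: [530.1, -10.2, 204.6]
tcp_rot: [0.002, 0.101, 0.995, -0.0]
ft_force: [0.2, 0.5, 0.2]
width: 85.7
gripper_force: 0.0
t 7.95 pos [529.2 -10.  202.1] yaw y 78.45 tilt [-0.001  0.    -1.   ] F [-0.1  0.2 -0.1] w 85.4 0.0
tool shift [ 15.8 109.    7.1]
```

View pics/z1.png

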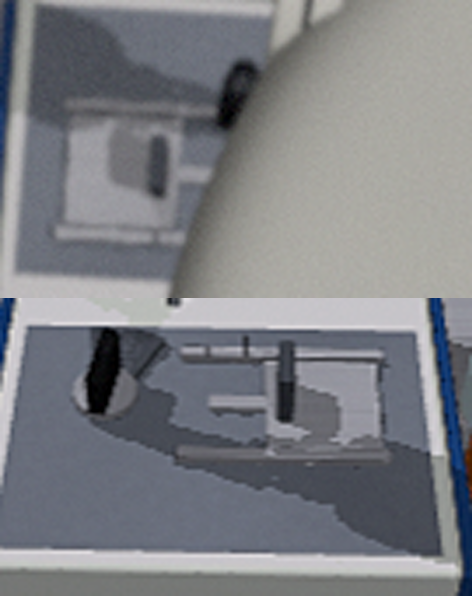

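The knob is at its stop, with a torque of 0.72 N m, and the shutter is still shut: the fin is at (287,341) as before. Next is the fin.

```bash
python3 -m handwheel '[0,0,0,-4.3,0,0,0,-4.3,0,15,0,0,0,19,0,0,0,19,0,0,0,19,0,0,0,19,0,0,0,19,0,0,0,0,0,0,0,0,0,0]'; python3 go.py 534.8 99.9 130
```

```text
time: 8.95
eef_pos: [534.3, 100.5, 201.2]
tcp_rot: [-0.0, 0.026, 1.0, -0.0]
ft_force: [-0.6, -0.1, 0.6]
width: 85.0
gripper_force: 0.0
t 8.95 pos [534.3 100.5 201.2] yaw y 87.07 tilt [ 0.001 -0.    -1.   ] F [-0.6 -0.1  0.6] w 85.0 0.0
tool shift [-0.6 -0.5 71.2]
```

```bash
python3 -m handwheel '[0,0,14,0,0,0,14,0,0,0,14,0,0,0,14,0,0,0,10,0,0,0,5,0,0,0,0,0]'; python3 go.py
python3 -m handwheel '[0,0,0,0,0,0,0,0,0,0,0,0,0,0,0,0,0,0,0,0,0,0,0,0,0,0,0,0,0,0,0,0,0,0,0,0]' 1 60; python3 go.py
```

```text
time: 9.65
eef_pos: [534.5, 99.5, 130.3]
tcp_rot: [-0.001, 0.026, 1.0, -0.0]
ft_force: [-0.2, -0.4, 0.9]
width: 85.4
gripper_force: 0.0
t 9.65 pos [534.5  99.5 130.3] yaw y 87.01 tilt [ 0.001 -0.    -1.   ] F [-0.2 -0.4  0.9] w 85.4 0.0
time: 10.55
eef_pos: [534.8, 99.8, 131.1]
tcp_rot: [0.0, 0.026, 1.0, -0.0]
ft_force: [-0.2, -0.5, 5.0]
width: 9.2
gripper_force: 58.8
t 10.55 pos [534.8  99.8 131.1] yaw y 87.04 tilt [-0. -0. -1.] F [-0.2 -0.5  5. ] w 9.2 58.7704199552536
```

```bash
python3 -m handwheel '[0,-3,0,0,0,-4,0,0,0,-4,0,0,0,-4,0,0,0,-4,0,0,0,-3,0,0,0,0,0,0,0,0,0,0,0,0,0,0]'; for i in 1 2 3; do python3 go.py 533.5 75.8 131; done
python3 - <<'E'
from h import *
import pickle
F={n:r.grab_frame(n) for n in("scene","top")};pickle.dump(F,open("f2.pkl","wb"))
b=F["scene"]["pixels"][155:240,200:335]
cv2.imwrite("pics/z2.png",cv2.resize(np.clip(b*1.4,0,255).astype(np.uint8),None,fx=5.5,fy=5.5,interpolation=cv2.INTER_CUBIC)[...,::-1])
E
```

```text
time: 11.45
eef_pos: [533.6, 79.2, 131.0]
tcp_rot: [0.0, 0.025, 1.0, 0.001]
ft_force: [-1.2, 8.3, 5.2]
width: 9.0
gripper_force: 59.2
t 11.45 pos [533.6  79.2 131. ] yaw y 87.11 tilt [-0.     0.003 -1.   ] F [-1.2  8.3  5.2] w 9.0 59.169148206710815
tool shift [-0.1 -3.4  0. ]
t 11.45 pos [533.6  79.2 131. ] yaw y 87.11 tilt [-0.     0.003 -1.   ] F [-1.2  8.3  5.2] w 9.0 59.169148206710815
tool shift [-0.1 -3.4  0. ]
t 11.45 pos [533.6  79.2 131. ] yaw y 87.11 tilt [-0.     0.003 -1.   ] F [-1.2  8.3  5.2] w 9.0 59.169148206710815
tool shift [-0.1 -3.4  0. ]
```

View pics/z2.png

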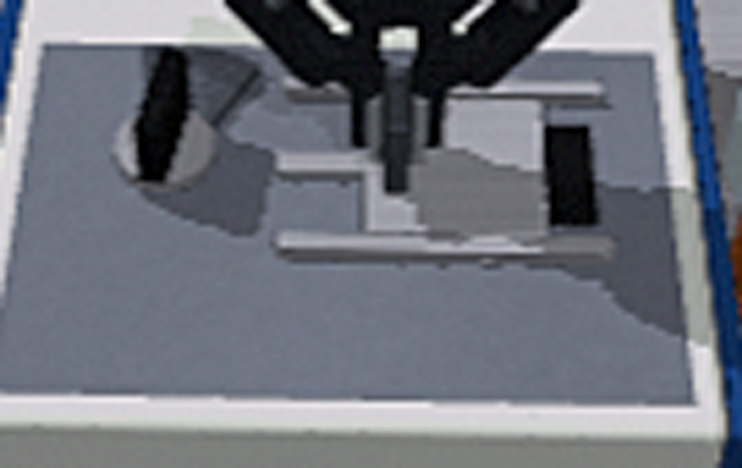

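The shutter is part open. The window's uncovered strip spans about x 545–597 at y 175, and the plate's front edge is at x≈364. I'll measure the travel from the plate and window edges.

Run:
```python
from h import *
import pickle
F0=pickle.load(open("f0.pkl","rb"))["scene"];f=pickle.load(open("f2.pkl","rb"))["scene"]
w=lambda X,Y,z:onz(f,(200+(X+.5)/5.5-.5,155+(Y+.5)/5.5-.5),z)[:2]
s=np.array([.052,.9986])
for y in(150,175,205): print("uncovered",s@(w(595,y,90.5)-w(545,y,96)))
# subpixel window edges along rows
g=cv2.cvtColor(f["pixels"],cv2.COLOR_RGB2GRAY)
for v in(182,186,190,193): print(v,g[v,294:314])
# plate -y edge: +x corner
a=w(364,230,96); b=onz(F0,(200+266/3.5-.36,155+(446-297.5)/3.5-.36),96)[:2]
print("plate front shift",s@(b-a),a,b)
```

```text
uncovered 20.64635736719422
uncovered 20.42304757161713
uncovered 20.16206388576979
182 [117 117 117 124  92   6  11  10  13  13  13  10   6  31  72  85  82  84
  84  85]
186 [78 76 76 81 66 23  7  9 12 10 11 11 10 16 70 87 86 85 86 84]
190 [81 80 81 84 76 43  0  7  7  8  8  6  6  0 47 61 58 59 57 57]
193 [78 79 79 80 86 62  0  0  5  4 12  7  6  3 19 51 59 61 60 58]
plate front shift 20.5967277397773 [569.31773053  65.44023404] [571.79670226  85.93675038]
```

All three measures agree on about 20.6 mm, so 3.4 mm remains.

```bash
python3 -m handwheel '[0,-1.5,0,0,0,-2,0,0,0,0,0,0,0,0,0,0,0,0,0,0,0,0,0,0,0,0,0,0,0,0,0,0,0,0,0,0,0,0,0,0]'; python3 go.py 533.5 75.8 131
python3 - <<'E'
from h import *
f=r.grab_frame("scene");g=cv2.cvtColor(f["pixels"],cv2.COLOR_RGB2GRAY)
s=np.array([.052,.9986])
for v in(182,184,186,188,190):
    p=g[v].astype(float); dark=np.where(p[285:320]<40)[0]+285; print(v,dark[0],dark[-1],s@(onz(f,(dark[-1]+.5,v),90.5)-onz(f,(dark[0]-.5,v),96))[:2])
cv2.imwrite("pics/z3.png",cv2.resize(np.clip(f["pixels"][130:240,140:400]*1.4,0,255).astype(np.uint8),None,fx=3,fy=3,interpolation=cv2.INTER_CUBIC)[...,::-1])
E
```

```text
time: 12.55
eef_pos: [533.4, 75.9, 131.1]
tcp_rot: [0.0, 0.025, 1.0, 0.002]
ft_force: [-1.3, 8.9, 5.5]
width: 8.9
gripper_force: 59.1
t 12.55 pos [533.4  75.9 131.1] yaw y 87.11 tilt [-0.     0.003 -1.   ] F [-1.3  8.9  5.5] w 8.9 59.13450479507446
tool shift [-0.1 -0.1  0.1]
182 298 307 22.603129608627736
184 298 307 22.494832624556164
186 298 307 22.387682348896966
188 298 307 22.28166083998495
190 298 307 22.17675053501546
```

View pics/z3.png

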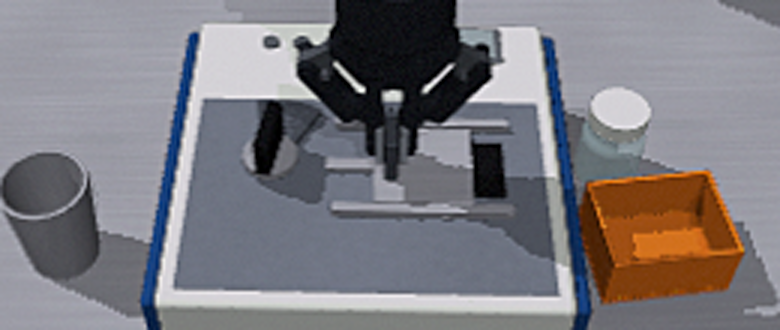

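Half the window is uncovered (x≈474–506), the knob is clear, and the bystanders are untouched. TCP travel is 23.9 mm and the force is 8.9 N, which is the spring's value at half travel.

```bash
python3 -c "
from station import r
print(r.hand_in())"
```

```text
the job is handed in; nothing more can be done
None
```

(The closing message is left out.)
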